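Hang a slide carrier on the drying rail and slide it under the fan cover

TASK

Unclip the carrier of microscope slides from the loading dock by pinching its two sprung tabs together, lift it out upright, and hook it by both hooks over the open stretch of the drying rail beside the clear cover. Then slide it along the rail under the cover until its centre rib is at the pointer, so that the dried carrier hanging there is driven out from under the cover ahead of it. Leave both carriers hanging still on the rail, and do not disturb the other things on the table.

Things in the scene. Friction and masses are not known exactly. Their poses are not given: they have to be found in the camera images.
- docked_carrier: Slide carrier: steel cage of glass slides below, white bumper bar, two hooks, grey tabs on top. 88 wide (y), 45 deep (x), 150 high, 0.14 to 0.23 kg; stands in the dock. Origin underside, below the hooks; z up, y along the rail when hung; hooks open to +x, which must point away from the robot to hang it. Cage: z 0-79, x -12..18, y -22..22. Balanced to hang upright.
- docked_carrier_grip (a point): Middle between the two ribbed sprung tabs on top (carrier x -8, z 140). Tabs: outer faces at y +-26 (52 apart), x -20..4, z 129-150. Pinched, each goes in 6 (40 apart; 2.5 N at rest, 5.5 N in), then stops: a firm grip. Their legs run down outside the cage to barbs (z 34-42) that catch the dock until each tab is in over 4; let go, they spring out.
- docked_carrier_hook (a point): Carrier point x 0, z 114, where the rail axis runs when it hangs. Two hooks at y +-16, 10 wide: stem on the -x side (x -13..-9), inverted-V crown (top z 127) that centres itself on the rail, tip on the +x side (x 9..13) ending at z 106. The rail (10 thick) goes in from +x through the gap z 79-106; then lower the carrier.
- docked_carrier_bumper (a point): Middle of the bumper bar on the carrier's front: x -26..-20, y -44..44, z 110-126, with a thin black centre rib. It is the widest part, at rail height and in front of the rail: its ends are the place to push, and carriers meet end to end there (88 apart).
- hung_carrier: The dried carrier: same make, measures and frame as docked_carrier. Hangs on the rail under the cover at the start, within 15 of the pointer, hooks opening to +x (away from the robot). Carriers slide along the rail with under 1.5 N.
- hung_carrier_hook (a point): The point of hung_carrier on the rail axis: x 0, y 0, z 114 of its frame.
- dock: Fixed grey loading dock, 72 (x) x 108 (y) x 66 high. Origin underside centre. Two end cheeks (y +-33..46, top z 66) hold the carrier's barbs. The carrier stands on its floor at z 10, same centre and axes, with 1 to 1.5 play.
- dry_stand: Fixed drying stand. Origin on the table under the middle of the rail; y along the rail, +x away from the robot. Steel rail, 10 thick, axis at x 0, z 170, between post collars whose inner faces are at y +-225 (tops z 180). Feet 130 (x) x 24 x 12 under the posts; drip tray 66 x 446 x 12 under the rail. Carriers hang on bare rail on either side of the cover.
- rail_mid (a point): Middle of the rail, on its axis (z 170); y along the rail.
- fan_unit: Fixed fan unit behind the rail, up to 65 to either side of the rail's middle, so one side has more open rail. Origin on the table below the rail and the pointer; axes as dry_stand. White column with fan: x 46..66, y -33..33, foot to x 112; carries the cover.
- cover (a point): Centre of the underside of the clear cover over the rail (fan_unit x 14, z 214): fan_unit x -38..66, y -30..30, z 214-217, front lip down to z 207. A hung carrier (top z 206) passes 8 below it; there is no height to hook one on there.
- mark (a point): The mark: point on the rail axis (z 170) straight behind the small black pointer at the middle of the cover's front lip; y along the rail.
- tube_white: Upright tube with white cap, 33 diameter, 105 high, origin underside; stands close in front of the rail, anywhere along it, so it may be in the way of hooking the carrier on.
- reagent_bottle: White bottle with black cap, 65 diameter, 186 high, origin underside; beside one end of the stand.
- wash_bottle: Wash bottle with red cap and bent spout, 96x65x204, origin underside; beside the other end of the stand.
- tube_green: Upright tube with green cap, 19 diameter, 82 high, origin underside; next to the dock.
- vial_0: Small vial with blue cap, 17 diameter, 34 high, origin underside; next to the dock.
- tweezers: Steel tweezers lying flat, 119 long (y), 13 wide, 8 high, origin underside; next to the dock.
- bench_timer: Bench timer, 62x62x20, origin underside; behind one end of the stand.
- small_pot: Small translucent pot, 29 diameter, 21 high, origin underside; behind the other end of the stand.
Mind the look-alikes: they are no part of the job. Leave any green or orange look-alike of the docked_carrier alone.

How it is judged (in metres and radians):
On the way, in this order (a step that is already met when the one before it is completed fails the run):
1. the slide carrier is unclipped and lifted clear of the dock (z of docked_carrier in the frame of dock above 0.06 m), for 0.1 s.
2. it hangs by both hooks on the open rail beside the cover, let go (x of docked_carrier_hook in the frame of dry_stand between -0.006 and 0.006 m and z of docked_carrier_hook in the frame of dry_stand between 0.166 and 0.174 m and y of docked_carrier_hook in the frame of dry_stand between -0.225 and 0.225 m and angle between docked_carrier's own z axis and vertical below 0.15 rad and angle between the y axis of docked_carrier and the y axis of dry_stand, either way round below 0.12 rad and (y of docked_carrier_hook in the frame of mark above 0.07 m or y of docked_carrier_hook in the frame of mark below -0.07 m) and contact force between the fingers and docked_carrier below 0.05 N), for 0.2 s.
At the end, for the whole second after the job is handed in: Both carriers hang upright (within 0.15 rad) and at rest on the rail by both hooks; the one from the dock has its centre within 7 mm of the pointer along the rail, and the dried one is at least 75 mm away from the pointer, out from under the cover (x of docked_carrier_hook in the frame of dry_stand between -0.006 and 0.006 m and z of docked_carrier_hook in the frame of dry_stand between 0.166 and 0.174 m and y of docked_carrier_hook in the frame of dry_stand between -0.225 and 0.225 m and angle between each of docked_carrier, hung_carrier's own z axis and vertical below 0.15 rad and angle between the y axis of each of docked_carrier, hung_carrier and the y axis of dry_stand, either way round below 0.12 rad and x of hung_carrier_hook in the frame of dry_stand between -0.006 and 0.006 m and z of hung_carrier_hook in the frame of dry_stand between 0.166 and 0.174 m and y of hung_carrier_hook in the frame of dry_stand between -0.225 and 0.225 m and y of docked_carrier_hook in the frame of mark between -0.007 and 0.007 m and (y of hung_carrier_hook in the frame of mark above 0.075 m or y of hung_carrier_hook in the frame of mark below -0.075 m) and linear speed of each of docked_carrier, hung_carrier below 0.02 m/s); the robot touches nothing.
It fails at once if a carrier is tipped far over (slides would fall out) (angle between any of docked_carrier, hung_carrier's own z axis and vertical above 0.6 rad).
It fails at once if the dried carrier comes off the rail (height (world z) of hung_carrier_hook below 0.14 m).
It fails at once if a bystander is pushed more than 3 cm or knocked over (distance of any of tube_white, reagent_bottle, wash_bottle, tube_green, vial_0, tweezers, bench_timer, small_pot from where it was at the start of the episode above 0.03 m or angle between any of tube_white, reagent_bottle, wash_bottle, tube_green, vial_0, bench_timer, small_pot's own z axis and vertical above 0.5 rad).
It also fails if it takes over 54 s, if anything falls off the work surface, if the arm or the gripper's body presses on something with over 40 N, if the wrist force passes 120 N, or if a joint passes its speed limit or range.

ROBOT

A 6-joint arm with a two-finger parallel gripper is mounted at the origin on a cart in front of the work surface, level with it; the furniture and walls round the work are solid. World frame = base frame: x ahead of the robot, y to its left, z up, the work surface at z = 0. Lengths are in mm, angles in rad, forces in N, time in s.
With the tool pointing down it reaches from about 300 to 750 mm from the base axis. Payload 8.5 kg.
Tool frame: the origin (TCP) lies at the very end of the fingers, on their centre line; the grasp point (between the pads) lies 19 mm behind it; z points along the fingers, y is the line along which they close (so a half turn about z gives the same grasp; the last joint's range is limited). The gripper opens to 85 mm and grips with 20 to 120 N. Pads are 22 mm wide; open, the fingers measure 114 mm over their backs; the gripper's body (76 mm by 85 mm) begins 54 mm behind the grasp point. The pads swing forward as they close: fully open they stand 13 mm farther back than shut.
Start: joints at [1.033, 0.381, 1.297, -0, 1.464, -0.215], TCP at [174.464, 521.577, 231.322] pointing down, gripper open.
Joint ranges: [-3.11, 3.11], [-0.89, 2.33], [0.22, 2.48], [-1.42, 4.56], [0.17, 2.85], [-2.88, 2.88]. Speed limits (rad/s): [2.39, 2.39, 3.14, 3.14, 3.14, 3.14].

INTERFACE

Orientations are given as a unit quaternion [x, y, z, w].
In Python, from rig import readout, cams, bot gives the robot as it stands.
- The arm moves only by the tool send_rows, never from a script. Its argument "rows" is one flat list of numbers, 7 for each row, row after row: the shift along the tool's x, y, z each as a share of 0.15 m, from -1 to 1, then the turn, a rotation vector about the tool's x, y, z each as a share of 90 degrees, from -1 to 1, then the opening, from -1 (shut) to 1 (fully open). A call has 1 to 12 rows; each row is the pose to reach, as a shift and turn from the pose commanded when the call began, along the tool's axes at that moment; what a row does not reach only later rows make up. A row lasts 1/10 s, in which the tool goes at most 50 mm and 8.59 degrees, less where a joint would pass 70% of its speed; a pose out of reach is approached as far as the arm can. A call with a number of a shift or a turn outside -1 to 1 is refused whole. A call with a gripper value outside its range is refused whole. The fingers move at their own pace and stop on an object; the grip force is fixed at half the most. Time passes only in rows, so rows that repeat a pose let the fingers close. It gives the time, the measured TCP pose, the force, the opening and the grip force at its end, in the units of the state.
- readout.sense(): the state, without advancing time (a new reading comes with each control period).
- cams.snapshot(name): name is "scene" or "top" or "wrist"; returns (picture, depth): 400x640x3 uint8, blue, green, red; 400x640 float32, mm along the optical axis (not along the pixel's ray), 0 where there is no reading.
- cams.camera_model(name): a dict with "fx", "fy", "cx", "cy" (pixels), "rvec" (rotation vector, rad) and "tvec" (3), from world to camera coordinates, as OpenCV has them. Camera axes: x right, y down, z forward; pixel columns grow to the right and rows downward; lengths in mm; the calibration is good to about 2 mm. A picture is of the moment at which its call begins: read the wrist's pose just before it. camera_model takes no time and is no camera call; for the wrist camera it gives the pose at the moment of the call.
- bot.hand_in(): hands the job in; it is judged then, once.
The state is a dict: "time": time; "joints": joint angles; "dq": joint speeds; "tau": joint torques, N m; "tool_pos": TCP position; "eef_rot": TCP orientation; "wrist_force": force on the tool from outside, world axes, zero at the start; "wrist_torque": the same for the moment, N m; "width": finger opening in mm; "grasp_force": force on a finger pad.
Only numpy, scipy, OpenCV 4.12 (cv2) and the standard library are available. Lean on these libraries where they do the work, as an engineer would, in place of code of your own. Each camera call takes 0.05 s, during which the arm holds its last target. There are 200 camera calls.

## Working session

There is one attempt and no reset: what is moved stays moved. The work goes in short steps, Python scripts to look and compute and a tool call to move; the robot and the scene stay as the last step left them, time stands still between calls to the robot, and variables do not carry over. Pictures are saved under pics/ and viewed, at most 10 in all, crops included, and the job is handed in when it is done.

Besides the shell and the picture viewer there is one more tool, called by a JSON object that holds its "fn" and its "kwargs". send_rows: Moves the arm, as the interface text tells. Shift numbers are shares of 0.15 m and turn numbers shares of 90 degrees, none past 1 either way. Its arguments: {"type":"object","properties":{"rows":{"type":"array","items":{"type":"number"}}},"required":["rows"]}

```bash
mkdir -p pics; ls; cat > h.py <<'E'
import numpy as np,cv2
from rig import readout,cams,bot
from scipy.spatial.transform import Rotation as R
def snap(n):
    m=cams.camera_model(n); p,d=cams.snapshot(n); return m,p,d
def world(m,d):
    v,u=np.mgrid[0:d.shape[0],0:d.shape[1]]
    c=np.stack([(u-m['cx'])/m['fx']*d,(v-m['cy'])/m['fy']*d,d],-1)
    Rm=cv2.Rodrigues(np.array(m['rvec'],float))[0]
    w=(c-np.array(m['tvec'],float).ravel())@Rm
    w[d<=0]=np.nan
    return w
E
python3 - <<'E'
from h import *
s=readout.sense();print(s)
for n in('scene','top'):
    m,p,d=snap(n);print(n,m);cv2.imwrite(f'pics/{n}0.png',p);np.savez(f'{n}0.npz',p=p,d=d,w=world(m,d))
E
```

```text
pics
{'time': 0.0, 'joints': array([ 1.03269034e+00,  3.81182805e-01,  1.29826039e+00,  1.74670475e-05,
        1.46360497e+00, -2.15280005e-01]), 'dq': array([ 0.0009951 ,  0.00267375, -0.00117696,  0.00087727, -0.00081863,
        0.0015841 ]), 'tau': array([ 9.07805897e-04, -4.48457301e+01, -2.31279087e+01, -1.18530193e-04,
        4.67869409e-03, -3.27414021e-06]), 'tool_pos': array([174.31900188, 521.33340658, 230.71899163]), 'eef_rot': array([ 1.60713874e-01,  9.87000770e-01, -6.73538397e-04, -2.75777864e-04]), 'wrist_force': array([-0.42774424, -0.03065388,  0.67388996]), 'wrist_torque': array([-0.03101822, -0.01797835, -0.03976067]), 'grasp_force': 0.0, 'width': 85.73074986404195}
scene {'fx': 480.183092276454, 'fy': 480.183092276454, 'cx': 316.9668757597489, 'cy': 199.93208306347267, 'rvec': array([ 1.0048784 , -2.52943664,  0.94796724]), 'tvec': array([ 415.97507049,  366.31825756, 1030.04996707])}
top {'fx': 485.38692576319386, 'fy': 485.38692576319386, 'cx': 326.32009482358865, 'cy': 194.63946463225832, 'rvec': array([ 2.21355828, -2.1635514 ,  0.07231876]), 'tvec': array([  23.84148284,  562.939907  , 1346.73803526])}
```

View pics/scene0.png

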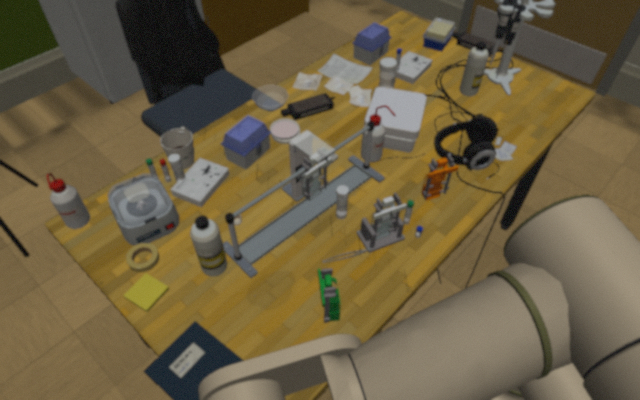

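View pics/top0.png

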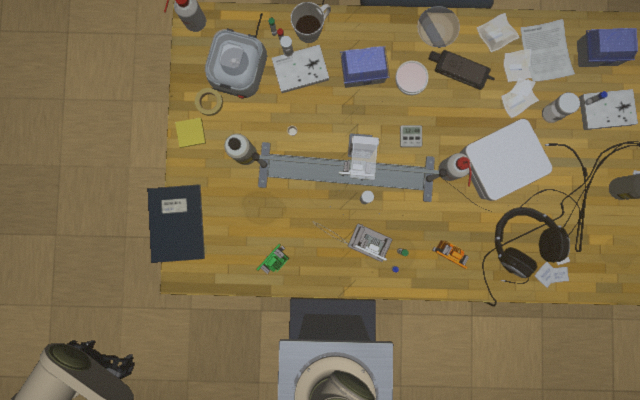

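The top view shows the grey and white carrier in the dock at (371,242). The green look-alike is at (272,259) and the orange one at (450,253). The rail runs from (264,160) to (430,178), with the fan and cover at (362,158) and tube_white at (367,198). The one in the grey dock fits the description, and I'll confirm it in a crop.

```bash
python3 - <<'E'
from h import *
t=np.load('top0.npz');s=np.load('scene0.npz')
a=cv2.resize(t['p'][125:275,240:480],None,fx=3.3,fy=3.3,interpolation=cv2.INTER_CUBIC)[:,:790]
cv2.imwrite('pics/c1.png',a)
b=cv2.resize(s['p'][120:290,210:450],None,fx=3.3,fy=3.3,interpolation=cv2.INTER_CUBIC)[:,:790]
cv2.imwrite('pics/c2.png',b)
# merged cloud: height histogram regions
for n,z in(('top',t),('scene',s)):
    w=z['w'].reshape(-1,3)
    print(n,'table z',np.nanmedian(w[(w[:,2]<15)&(w[:,2]>-15),2]))
    def reg(nm,x0,x1,y0,y1,z0,z1):
        q=w[(w[:,0]>x0)&(w[:,0]<x1)&(w[:,1]>y0)&(w[:,1]<y1)&(w[:,2]>z0)&(w[:,2]<z1)]
        if len(q)<4: print(nm,len(q));return
        q2=q[:,:2].astype(np.float32);r=cv2.minAreaRect(q2)
        print(nm,len(q),'mean',q.mean(0).round(1),'rect',np.round(r[0],1),np.round(r[1],1),round(r[2],1),'zmax',q[:,2].max().round(1))
    def px(u,v): return z['w'][v,u].round(0)
    if n=='top':
        for u,v in((371,242),(367,198),(264,160),(430,178),(300,167),(362,150),(355,172),(350,172),(272,259),(450,253),(402,252),(237,147),(455,168)): print((u,v),px(u,v))
E
```

```text
top table z 1.1196241530916138
(371, 242) [434. -86.  74.]
(367, 198) [550. -71. 104.]
(264, 160) [657. 215.  15.]
(430, 178) [ 612. -247.   52.]
(300, 167) [641. 114.   2.]
(362, 150) [660. -47. 216.]
(355, 172) [606. -31. 217.]
(350, 172) [609. -21. 186.]
(272, 259) [388. 170. 149.]
(450, 253) [ 412. -284.  130.]
(402, 252) [ 410. -168.   83.]
(237, 147) [665. 261. 186.]
(455, 168) [ 632. -297.  124.]
scene table z 1.28730980488744
```

View pics/c1.png

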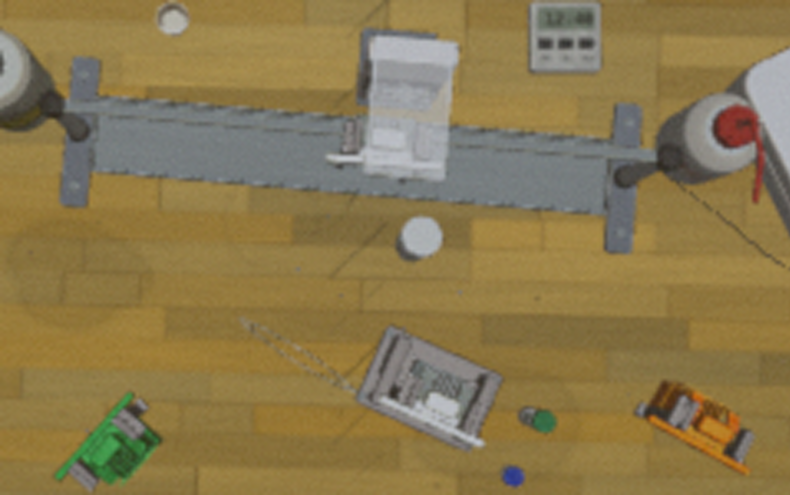

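View pics/c2.png

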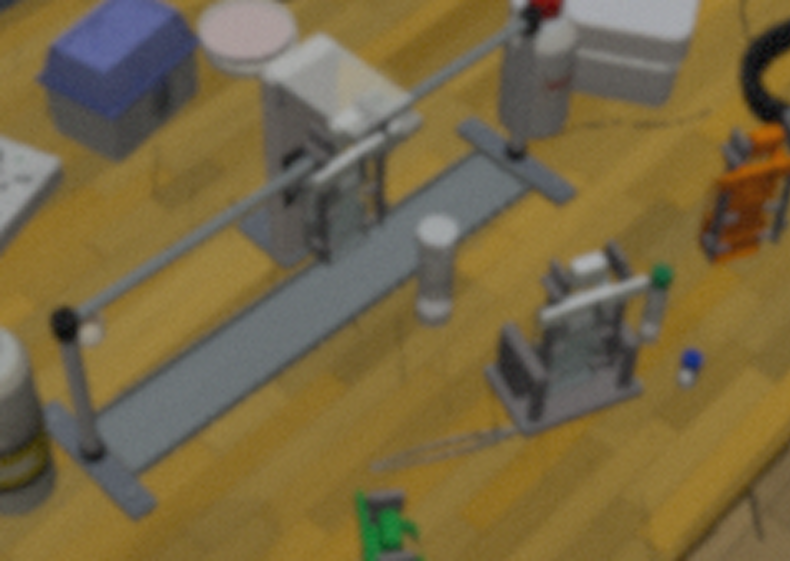

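The crops confirm it: the grey carrier with the white bumper stands in the grey dock, its bumper facing the robot, yawed about -24°. The longer open rail is on the left (+y). Tube_white stands in front of the cover. Next I measure positions.

```bash
python3 - <<'E'
from h import *
t=np.load('top0.npz');s=np.load('scene0.npz')
W=np.concatenate([t['w'].reshape(-1,3),s['w'].reshape(-1,3)]);
src=np.r_[np.zeros(256000),np.ones(256000)]
C=np.concatenate([t['p'].reshape(-1,3),s['p'].reshape(-1,3)]).astype(int)
def reg(nm,x0,x1,y0,y1,z0,z1,f=None):
  for k in(0,1):
    q=(src==k)&(W[:,0]>x0)&(W[:,0]<x1)&(W[:,1]>y0)&(W[:,1]<y1)&(W[:,2]>z0)&(W[:,2]<z1)
    if f is not None:q&=f
    q=W[q]
    if len(q)<4: print(nm,k,len(q));continue
    c=q.mean(0);u=np.linalg.svd(q[:,:2]-c[:2],full_matrices=False)[2][0]; u=u*np.sign(u[1])
    pr=(q[:,:2]-c[:2])@u
    print(nm,'top' if k==0 else 'scene',len(q),'mean',c.round(1),'yaw',np.degrees(np.arctan2(-u[0],u[1])).round(1),'ends',(c[:2]+u*pr.min()).round(0),(c[:2]+u*pr.max()).round(0),'z',np.percentile(q[:,2],[5,95]).round(0),'mid',(c[:2]+u*(pr.min()+pr.max())/2).round(1))
white=(C.min(1)>170)
reg('bumper',370,500,-150,-30,110,145,white)
reg('carrier all',370,500,-150,-30,118,175)
reg('cheeks',370,500,-160,-30,55,72)
reg('rail left',560,700,20,190,160,185)
reg('rail right',560,700,-230,-90,160,185)
reg('collars',560,700,-260,-230,150,190)
reg('collarsL',560,700,190,225,150,190)
reg('cover',540,720,-120,30,205,225)
reg('tube',520,580,-110,-40,60,115)
reg('hungbump',560,620,-70,60,160,190,white)
reg('tubegreen',380,430,-200,-150,60,100)
# tray
q=t['w'].reshape(-1,3)
E
```

```text
bumper top 67 mean [411.5 -79.8 134.3] yaw -23.0 ends [ 396. -117.] [427. -43.] z [126. 140.] mid [411.5 -79.9]
bumper 1 0
carrier all top 331 mean [421.7 -83.6 143.3] yaw -22.6 ends [ 405. -124.] [438. -44.] z [127. 161.] mid [421.4 -84.2]
carrier all scene 462 mean [415.8 -80.4 142.1] yaw -24.3 ends [ 397. -123.] [433. -42.] z [125. 161.] mid [415.  -82.3]
cheeks top 185 mean [439.2 -82.2  65.8] yaw -14.8 ends [ 424. -138.] [450. -42.] z [60. 71.] mid [437.1 -89.9]
cheeks scene 260 mean [427.  -74.9  64.6] yaw -33.9 ends [ 394. -124.] [450. -41.] z [57. 70.] mid [421.6 -82.9]
rail left top 270 mean [637.4 105.3 174.7] yaw -3.5 ends [632.  22.] [643. 190.] z [171. 179.] mid [637.4 105.7]
rail left scene 282 mean [634.4 108.2 173.7] yaw -3.6 ends [629.  20.] [640. 190.] z [169. 177.] mid [634.2 105. ]
rail right top 220 mean [ 620.8 -160.   174.8] yaw -3.8 ends [ 616. -229.] [625. -91.] z [170. 179.] mid [ 620.8 -159.7]
rail right scene 139 mean [ 617.3 -170.7  174. ] yaw -3.4 ends [ 614. -230.] [ 621. -116.] z [169. 178.] mid [ 617.2 -172.9]
collars top 78 mean [ 614.7 -246.8  177.6
[... 526 characters left out ...]
 -50.9]
cover scene 808 mean [637.5 -49.3 217. ] yaw 89.0 ends [694. -50.] [586. -48.] z [210. 220.] mid [639.9 -49.3]
tube top 127 mean [554.4 -71.1 102.6] yaw 39.2 ends [565. -84.] [545. -60.] z [ 81. 109.] mid [555.2 -72.1]
tube scene 216 mean [548.7 -67.4  91.9] yaw -57.1 ends [535. -76.] [562. -59.] z [ 64. 107.] mid [548.9 -67.3]
hungbump top 20 mean [608.3  -9.5 182.2] yaw 6.9 ends [610. -22.] [607.   4.] z [176. 186.] mid [608.2  -8.9]
hungbump 1 0
tubegreen top 46 mean [ 410.1 -174.7   80.2] yaw -8.9 ends [ 409. -185.] [ 411. -166.] z [72. 86.] mid [ 410.  -175.3]
tubegreen scene 66 mean [ 407.5 -172.7   76.8] yaw 37.1 ends [ 417. -185.] [ 403. -167.] z [63. 85.] mid [ 409.8 -175.8]
```

```bash
cat >> h.py <<'E'
def tool(yaw,half=0):
    # tool down, y axis along carrier-y of given yaw (deg)
    a=np.radians(yaw+180*half); y=np.array([-np.sin(a),np.cos(a),0]);z=np.array([0,0,-1.]);x=np.cross(y,z)
    return R.from_matrix(np.stack([x,y,z],1))
def plan(p,Rt):
    s=readout.sense();Rc=R.from_quat(s['eef_rot'])
    d=Rc.inv().apply(np.array(p)-s['tool_pos'])/150
    r=(Rc.inv()*Rt).as_rotvec()/(np.pi/2)
    print('t',round(s['time'],2),'pos',s['tool_pos'].round(1),'F',s['wrist_force'].round(1),'w',round(s['width'],1),'\nshift',d.round(4),'turn',r.round(4))
E
python3 - <<'E'
from h import *
s=readout.sense();Rc=R.from_quat(s['eef_rot']);print(Rc.as_matrix().round(3))
m=cams.camera_model('wrist');Rm=cv2.Rodrigues(np.array(m['rvec']))[0];c=-Rm.T@np.array(m['tvec']).ravel()
print('cam in tool',Rc.inv().apply(c-s['tool_pos']).round(1),'axis',Rc.inv().apply(Rm[2]).round(3),'right',Rc.inv().apply(Rm[0]).round(3),m['fx'])
for h in(0,1):plan([400,-86,260],tool(-23.5,h))
E
```

```text
[[-0.948  0.317 -0.001]
 [ 0.317  0.948 -0.001]
 [ 0.    -0.001 -1.   ]]
cam in tool [  71.3   -0.  -142.9] axis [-0.275  0.001  0.961] right [ 0.001  1.    -0.001] 277.61082836461696
t 0.1 pos [174.4 521.4 230.8] F [ 0.9 -0.5  0.5] w 85.7 
shift [-2.7111 -3.3628 -0.1913] turn [-0.0008 -0.0001  0.0556]
t 0.1 pos [174.4 521.4 230.8] F [ 0.9 -0.5  0.5] w 85.7 
shift [-2.7111 -3.3628 -0.1913] turn [ 2.0000e-04 -1.2000e-03 -1.9444e+00]
```

{"fn": "send_rows", "kwargs": {"rows": [-0.68,-0.84,-0.15,0,0,0,1,-0.68,-0.84,-0.15,0,0,0,1,-0.68,-0.84,-0.15,0,0,0,1,-0.68,-0.84,-0.15,0,0,0,1]}}

```text
time: 0.5
tool_pos: [231.9, 366.8, 254.3]
eef_rot: [0.162, 0.987, -0.0, 0.0]
wrist_force: [-0.3, 0.8, 0.1]
width: 85.3
grasp_force: 0.0
```

{"fn": "send_rows", "kwargs": {"rows": [-0.68,-0.84,-0.15,0,0,0,1,-0.68,-0.84,-0.15,0,0,0,1,-0.68,-0.84,-0.15,0,0,0,1,-0.68,-0.84,-0.15,0,0,0,1]}}

```text
time: 0.9
tool_pos: [289.2, 215.3, 276.8]
eef_rot: [0.163, 0.987, -0.0, 0.001]
wrist_force: [0.2, -0.3, 0.3]
width: 85.6
grasp_force: 0.0
```

{"fn": "send_rows", "kwargs": {"rows": [-0.68,-0.84,0,0,0,0,1,-0.68,-0.84,0,0,0,0,1,-0.68,-0.84,0,0,0,0,1,-0.68,-0.84,0,0,0,0,1]}}

```text
time: 1.3
tool_pos: [346.2, 62.6, 276.2]
eef_rot: [0.163, 0.987, -0.0, 0.0]
wrist_force: [-0.7, 0.9, 0.5]
width: 85.6
grasp_force: 0.0
```

{"fn": "send_rows", "kwargs": {"rows": [-0.68,-0.84,0,0,0,0.055,1,-0.68,-0.84,0,0,0,0.055,1,-0.68,-0.84,0,0,0,0.055,1,-0.68,-0.84,0,0,0,0.055,1,-0.68,-0.84,0,0,0,0.055,1,-0.68,-0.84,0,0,0,0.055,1,-0.68,-0.84,0,0,0,0.055,1,-0.68,-0.84,0,0,0,0.055,1]}}

```text
time: 2.1
tool_pos: [401.2, -84.6, 276.6]
eef_rot: [0.202, 0.979, -0.0, 0.0]
wrist_force: [0.8, -0.1, -0.3]
width: 85.2
grasp_force: 0.0
```

```bash
python3 - <<'E'
from h import *
m,p,d=snap('wrist');w=world(m,d);np.savez('w1.npz',p=p,d=d,w=w)
cv2.imwrite('pics/w1.png',p)
g=lambda z0,z1:(w[...,2]>z0)&(w[...,2]<z1)&(abs(w[...,0]-425)<70)&(abs(w[...,1]+86)<70)
white=p.min(2)>150
for nm,mk in(('bumptop',g(128,142)&white),('tabs',g(148,170)),('cheek',g(60,72)),('allgrey hi',g(128,142)&~white)):
    q=w[mk]; v,u=np.where(mk)
    if len(q)<5: print(nm,len(q));continue
    r=cv2.minAreaRect(q[:,:2].astype(np.float32))
    print(nm,len(q),q.mean(0).round(1),'rect',np.round(r,1) if 0 else (np.round(r[0],1),np.round(r[1],1),round(r[2],1)),'px',u.min(),u.max(),v.min(),v.max())
# tabs split by carrier y
th=np.radians(-23.5);Y=np.array([-np.sin(th),np.cos(th)]);X=np.array([np.cos(th),np.sin(th)])
q=w[g(148,170)];a=q[:,:2]@Y;b=q[:,:2]@X;mid=(a.min()+a.max())/2
for k in(a<mid,a>=mid):print(q[k].mean(0).round(1),'Y',np.percentile(a[k],[2,50,98]).round(1),'X',np.percentile(b[k],[2,50,98]).round(1))
E
```

```text
bumptop 661 [409.1 -81.8 134. ] rect (array([419.4, -84.6]), array([86.8, 34.1]), 66.8) px 283 365 191 219
tabs 737 [419.  -84.  157.8] rect (array([420. , -84.5]), array([53. , 23.8]), 67.0) px 298 351 200 225
cheek 423 [416.1 -89.8  65.7] rect (array([427.4, -87.3]), array([92. , 59.5]), 67.3) px 288 358 174 218
allgrey hi 281 [416.8 -79.4 132.9] rect (array([419.6, -83.7]), array([86.2, 36.2]), 68.6) px 284 365 189 220
[413.4 -97.2 157.7] Y [63.6 77.4 89.4] X [407.8 417.6 429.5]
[424.6 -71.  157.8] Y [ 90.4 102.3 116.3] X [407.3 417.4 428.7]
```

View pics/w1.png

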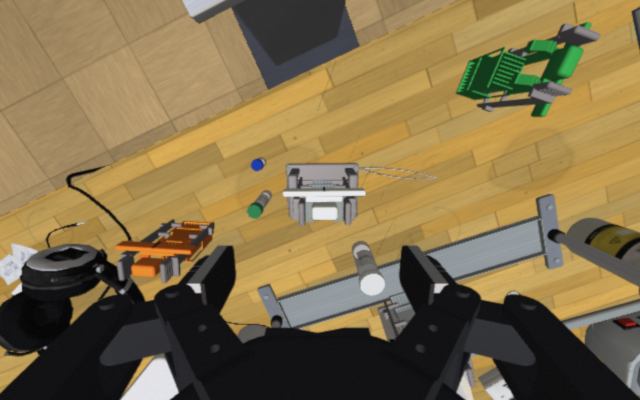

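The wrist view shows the carrier at (325,200), with its tabs from (298,200) to (351,225) and bumper from (283,191) to (365,195). The tab rectangle measures 53x24 and is centred at (420,-84.5), yaw -23°. I'll grasp there.

```bash
python3 -c "
from h import *
plan([421,-85,137],tool(-23))"
```

```text
t 2.15 pos [401.3 -84.8 276.6] F [-0.2 -1.   0.8] w 85.4 
shift [-0.1207  0.0506  0.9304] turn [ 0.      0.0003 -0.0039]
```

{"fn": "send_rows", "kwargs": {"rows": [-0.12,0.05,0.1,0,0,-0.004,1,-0.12,0.05,0.4,0,0,-0.004,1,-0.12,0.05,0.6,0,0,-0.004,1,-0.12,0.05,0.75,0,0,-0.004,1,-0.12,0.05,0.85,0,0,-0.004,1,-0.12,0.05,0.93,0,0,-0.004,1,-0.12,0.05,0.93,0,0,-0.004,1,-0.12,0.05,0.93,0,0,-0.004,1]}}

```text
time: 2.95
tool_pos: [421.2, -85.8, 137.3]
eef_rot: [0.2, 0.98, -0.0, 0.0]
wrist_force: [-0.1, -0.2, 0.2]
width: 85.2
grasp_force: 0.0
```

{"fn": "send_rows", "kwargs": {"rows": [0,0,0,0,0,0,0,0,0,0,0,0,0,-0.3,0,0,0,0,0,0,-1,0,0,0,0,0,0,-1,0,0,0,0,0,0,-1,0,0,0,0,0,0,-1,0,0,0,0,0,0,-1,0,0,0,0,0,0,-1,0,0,0,0,0,0,-1]}}

```text
time: 3.85
tool_pos: [424.1, -87.3, 142.3]
eef_rot: [0.2, 0.98, -0.001, 0.006]
wrist_force: [-5.7, 6.9, 52.5]
width: 25.4
grasp_force: 71.2
```

Width is 25 rather than 40, with a 52 N upward force, so something is off. I'll look.

```bash
python3 - <<'E'
from h import *
m,p,d=snap('wrist');w=world(m,d);np.savez('w2.npz',p=p,d=d,w=w)
a=cv2.resize(p[150:400,170:470],None,fx=1.6,fy=1.6,interpolation=cv2.INTER_CUBIC)
m2,p2,d2=snap('scene')
b=cv2.resize(p2[180:265,340:450],(480,371),interpolation=cv2.INTER_CUBIC)
c=np.zeros((400+0,800,3),np.uint8);a=cv2.resize(a,(400,333));c[:333,:400]=a;c[:309,400:]=cv2.resize(b,(400,309))
cv2.imwrite('pics/w2.png',c)
print(readout.sense())
E
```

```text
{'time': 3.95, 'joints': array([-4.78150775e-01,  2.72328324e-01,  1.75684524e+00,  5.46234292e-04,
        1.09981077e+00, -1.64609048e+00]), 'dq': array([ 0.00042873, -0.00124213,  0.0001479 , -0.00030385, -0.00146082,
       -0.00024147]), 'tau': array([ -1.60164714, -12.48838037,  -8.29875559,  -0.33350134,
        -2.13409245,  -0.25334559]), 'tool_pos': array([424.11082035, -87.31706126, 142.33269482]), 'eef_rot': array([ 0.2001849 ,  0.97973782, -0.00148744,  0.00613099]), 'wrist_force': array([-5.59750575,  5.45619414, 53.18023752]), 'wrist_torque': array([ 0.76916925,  1.38630073, -0.23032801]), 'grasp_force': 71.24244693553919, 'width': 25.429085831307034}
```

View pics/w2.png

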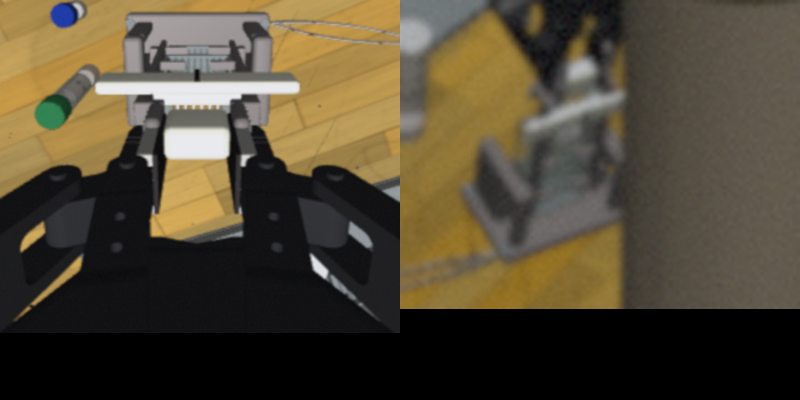

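```bash
python3 - <<'E'
from h import *
z=np.load('w2.npz');w=z['w'];p=z['p']
th=np.radians(-23);Y=np.array([-np.sin(th),np.cos(th)]);X=np.array([np.cos(th),np.sin(th)])
o=np.array([420,-84.5])
for v in(228,236,244,252,260,275,290):
    print(v,[(u,*( [round(float((w[v,u,:2]-o)@X)),round(float((w[v,u,:2]-o)@Y)),round(float(w[v,u,2]))] if np.isfinite(w[v,u,0]) else ['-']),int(p[v,u].mean())) for u in range(258,382,6)])
E
```

```text
228 [(258, 49, -66, 0, 122), (264, 50, -60, -1, 119), (270, 21, -41, 67, 129), (276, -10, -23, 144, 138), (282, -11, -20, 145, 111), (288, -11, -17, 145, 49), (294, -4, -15, 128, 210), (300, -4, -11, 128, 206), (306, -4, -8, 128, 208), (312, -4, -4, 128, 209), (318, -4, 0, 128, 210), (324, -4, 3, 128, 209), (330, -4, 7, 128, 207), (336, -4, 10, 128, 207), (342, -4, 14, 129, 144), (348, -11, 16, 146, 49), (354, -10, 19, 144, 135), (360, -11, 22, 145, 137), (366, 22, 40, 66, 145), (372, 23, 46, 63, 115), (378, 49, 66, 0, 121)]
236 [(258, 58, -67, 0, 129), (264, 58, -60, 1, 121), (270, 29, -41, 66, 146), (276, -6, -24, 144, 151), (282, -11, -19, 156, 50), (288, -11, -16, 155, 50), (294, -7, -13, 148, 67), (300, -6, -10, 146, 98), (306, -6, -7, 144, 98), (312, -6, -4, 145, 99), (318, -6, -1, 146, 100), (324, -6, 3, 145, 100), (330, -6, 6, 146, 99), (336, -6, 9, 146, 101), (342, -7, 12, 148, 19), (348, -11, 14, 156, 49), (354, -10, 18, 155, 56), (360, -6, 22, 145, 145), (366, 29, 41, 67, 143), (372, 58, 60, 1, 139), (378, 58, 67, 1, 145)]
244 [(258, 68, -67, 0, 130), (264, 68, -61, 0, 131
[... 1835 characters left out ...]
107, 21, 1, 143), (342, 10, 12, 159, 15), (348, -3, 12, 179, 55), (354, -9, 13, 189, 28), (360, -9, 16, 190, 18), (366, -9, 18, 189, 41), (372, -9, 20, 189, 47), (378, -9, 23, 188, 17)]
290 [(258, -9, -22, 199, 16), (264, -9, -20, 198, 16), (270, -9, -18, 198, 19), (276, -10, -16, 199, 18), (282, -2, -15, 188, 17), (288, 4, -14, 180, 44), (294, 128, -28, 0, 154), (300, 128, -21, 0, 155), (306, 128, -14, 0, 155), (312, 128, -7, 0, 153), (318, 128, 0, 1, 157), (324, 127, 7, 1, 153), (330, 129, 14, -1, 135), (336, 127, 21, 1, 143), (342, 128, 28, 0, 97), (348, 4, 12, 180, 56), (354, -9, 12, 199, 17), (360, -9, 14, 198, 18), (366, -9, 17, 198, 17), (372, -9, 19, 198, 18), (378, -9, 21, 199, 18)]
```

The tabs are in fact pinched to ±20, but the pads caught them only near the fingertips and tilted, because the pads stand farther back at this opening. I'll open and regrip about 5 mm deeper.

{"fn": "send_rows", "kwargs": {"rows": [0,0,0,0,0,0,0,0,0,0,0,0,0,1,0,0,0,0,0,0,1,0,0,0,0,0,0,1,0,0,0,0,0,0,1,0,0,0,0,0,0,1,0,0,0,0,0,0,1]}}

```text
time: 4.65
tool_pos: [421.0, -86.1, 136.7]
eef_rot: [0.2, 0.98, 0.0, -0.0]
wrist_force: [0.6, 0.2, 0.9]
width: 85.3
grasp_force: 0.0
```

```bash
python3 - <<'E'
from h import *
m,p,d=snap('wrist');w=world(m,d)
g=(w[...,2]>148)&(w[...,2]<164)&(abs(w[...,0]-420)<33)&(abs(w[...,1]+85)<33)&(p.mean(2)>60)
q=w[g];r=cv2.minAreaRect(q[:,:2].astype(np.float32));print(len(q),r,q[:,2].max())
white=(p.min(2)>150)&(w[...,2]>128)&(w[...,2]<142)&(abs(w[...,0]-415)<60)&(abs(w[...,1]+85)<60)
q=w[white];print(len(q),cv2.minAreaRect(q[:,:2].astype(np.float32)))
plan([421,-85,132],tool(-23))
E
```

```text
2807 ((419.94561767578125, -84.88352966308594), (53.49629592895508, 24.10603904724121), 68.47561645507812) 162.29777001320826
1860 ((415.9627685546875, -83.76225280761719), (87.48860931396484, 27.707658767700195), 68.49229431152344)
t 4.7 pos [421.  -86.1 136.7] F [ 0.1  0.1 -0.2] w 85.6 
shift [0.0027 0.0067 0.0315] turn [ 0.     -0.0002 -0.001 ]
```

{"fn": "send_rows", "kwargs": {"rows": [0,0.007,0.035,0,0,-0.011,1,0,0.007,0.035,0,0,-0.011,1,0,0.007,0.035,0,0,-0.011,1,0,0.007,0.035,0,0,-0.011,0,0,0.007,0.035,0,0,-0.011,-1,0,0.007,0.035,0,0,-0.011,-1,0,0.007,0.035,0,0,-0.011,-1,0,0.007,0.035,0,0,-0.011,-1,0,0.007,0.035,0,0,-0.011,-1,0,0.007,0.035,0,0,-0.011,-1]}}

```text
time: 5.7
tool_pos: [422.7, -85.9, 134.2]
eef_rot: [0.192, 0.981, -0.001, 0.003]
wrist_force: [-5.3, 0.4, 28.3]
width: 37.3
grasp_force: 57.6
```

{"fn": "send_rows", "kwargs": {"rows": [0,0,-0.03,0,0,0,-1,0,0,-0.08,0,0,0,-1,0,0,-0.16,0,0,0,-1,0,0,-0.26,0,0,0,-1,0,0,-0.38,0,0,0,-1,0,0,-0.5,0,0,0,-1,0,0,-0.6,0,0,0,-1,0,0,-0.66,0,0,0,-1,0,0,-0.66,0,0,0,-1,0,0,-0.66,0,0,0,-1]}}

```text
time: 6.7
tool_pos: [421.1, -85.0, 230.0]
eef_rot: [0.192, 0.981, 0.0, -0.001]
wrist_force: [-0.1, 0.3, -2.0]
width: 35.0
grasp_force: 60.5
```

```bash
python3 - <<'E'
from h import *
s=readout.sense();print(s['tool_pos'],s['wrist_force'],s['width'])
m,p,d=snap('wrist');w=world(m,d);np.savez('w3.npz',p=p,d=d,w=w)
m2,p2,d2=snap('scene');w2=world(m2,d2);np.savez('s3.npz',p=p2,d=d2,w=w2)
c=np.zeros((400,800,3),np.uint8);c[:333,:400]=cv2.resize(p[150:400,170:470],(400,333));c[:400,400:]=cv2.resize(p2[120:280,310:470],(400,400))
cv2.imwrite('pics/w3.png',c)
E
```

```text
[421.13869885 -85.00425752 229.98370493] [-0.11173427  0.34478411 -2.00404223] 34.95726957156946
```

View pics/w3.png

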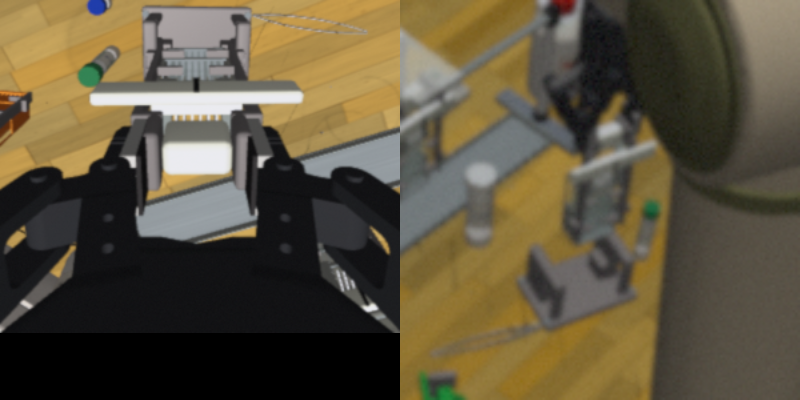

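The carrier is out of the dock and upright, with its bumper at crop (90-302,93). Next I measure its pose in the hand and the rail.

```bash
python3 - <<'E'
from h import *
s=readout.sense();Rc=R.from_quat(s['eef_rot'])
z=np.load('w3.npz');w=z['w'];p=z['p']
t=(w-s['tool_pos'])@Rc.as_matrix()  # tool coords
white=(p.min(2)>140)&(abs(t[...,1])<60)&(t[...,0]>5)&(t[...,0]<30)&(abs(t[...,2])<25)
q=t[white];print(len(q),'x,y,z pct');print(np.percentile(q,[1,10,50,90,99],axis=0).round(1))
A=np.c_[q[:,1],np.ones(len(q))]
top=q[(q[:,2]<np.percentile(q[:,2],50))]
for nm,qq in(('all',q),('top',top)):
    for k in(0,2):
        c=np.polyfit(qq[:,1],qq[:,k],1);print(nm,'xz'[k//2],c.round(3))
blk=(p.max(2)<60)&(abs(t[...,1])<8)&(t[...,0]>5)&(t[...,0]<35)&(abs(t[...,2])<25);print('rib',blk.sum(),np.median(t[blk],0).round(1))
tb=(t[...,2]<-20)&(t[...,2]>-35)&(p.min(2)>190)&(abs(t[...,1])<25);print('block top z',np.percentile(t[tb][:,2],[5,50,95]),tb.sum(), t[tb].mean(0))
for f in('w1.npz','w3.npz'):
    w=np.load(f)['w']
    for a,b in((0,180),(-230,-100)):
        k=(w[...,2]>160)&(w[...,2]<185)&(w[...,0]>600)&(w[...,0]<660)&(w[...,1]>a)&(w[...,1]<b);q=w[k]
        if len(q)>20:print(f,len(q),q.mean(0).round(1),np.polyfit(q[:,1],q[:,0],1))
E
```

```text
2503 x,y,z pct
[[  5.2 -41.7 -24.1]
 [  6.9 -29.2 -22.6]
 [ 16.1  -0.1  -1.6]
 [ 19.5  29.4   6.4]
 [ 20.2  41.9   7.6]]
all x [7.0000e-03 1.4137e+01]
all z [ 0.007 -3.669]
top x [-0.021 13.69 ]
top z [-0.052 -9.503]
rib 35 [21.2 -0.1  5.2]
block top z [-24.22018602 -23.16239154 -22.12102003] 1109 [  2.39214546   0.073258   -23.16650759]
w1.npz 878 [633.3 138.3 173.1] [4.87075995e-02 6.26611763e+02]
w3.npz 1057 [630.9 103.3 172.7] [6.14045398e-02 6.24531694e+02]
```

```bash
python3 -c "
from h import *
plan([584,103,206],tool(-3.55))"
```

```text
t 6.8 pos [421.1 -85.  229.8] F [-0.1  0.4 -1.7] w 35.3 
shift [-0.5353  1.5696  0.1578] turn [ 0.0003 -0.0011 -0.2061]
```

{"fn": "send_rows", "kwargs": {"rows": [-0.03,0.08,0,0,0,-0.02,-1,-0.07,0.2,0,0,0,-0.05,-1,-0.12,0.36,0,0,0,-0.09,-1,-0.17,0.52,0,0,0,-0.13,-1,-0.22,0.66,0,0,0,-0.17,-1,-0.25,0.75,0,0,0,-0.2,-1,-0.27,0.78,0,0,0,-0.206,-1,-0.27,0.78,0,0,0,-0.206,-1]}}

```text
time: 7.6
tool_pos: [503.2, 8.3, 230.2]
eef_rot: [0.031, 1.0, -0.0, -0.0]
wrist_force: [-0.4, 0.4, -2.1]
width: 35.7
grasp_force: 60.5
```

```bash
python3 -c "
from h import *
plan([584,103,206],tool(-3.55))"
```

```text
t 7.6 pos [503.2   8.3 230.2] F [-0.4  0.4 -2.1] w 35.7 
shift [-0.499   0.6637  0.1612] turn [-0.0001 -0.0004  0.0002]
```

{"fn": "send_rows", "kwargs": {"rows": [-0.05,0.07,0,0,0,0,-1,-0.14,0.18,0.02,0,0,0,-1,-0.24,0.32,0.05,0,0,0,-1,-0.34,0.46,0.09,0,0,0,-1,-0.43,0.58,0.13,0,0,0,-1,-0.48,0.64,0.16,0,0,0,-1,-0.5,0.664,0.16,0,0,0,-1,-0.5,0.664,0.16,0,0,0,-1,-0.5,0.664,0.16,0,0,0,-1]}}

```text
time: 8.5
tool_pos: [583.7, 102.2, 207.0]
eef_rot: [0.031, 1.0, -0.0, 0.0]
wrist_force: [-0.8, -1.1, -1.9]
width: 35.8
grasp_force: 60.5
```

```bash
python3 - <<'E'
from h import *
s=readout.sense();Rc=R.from_quat(s['eef_rot']);print(s['tool_pos'])
m,p,d=snap('wrist');w=world(m,d);np.savez('w4.npz',p=p,d=d,w=w);cv2.imwrite('pics/w4.png',p)
t=(w-s['tool_pos'])@Rc.as_matrix()
k=(w[...,2]>160)&(w[...,2]<185)&(w[...,0]>600)&(w[...,0]<660)&(p.max(2)>30)
for a,b in((-20,45),(45,75),(75,125),(125,160),(160,200)):
    q=w[k&(w[...,1]>a)&(w[...,1]<b)]
    if len(q)>10:print(a,b,len(q),q.mean(0).round(1),np.polyfit(q[:,1],q[:,0],1).round(3),'x,z pct',np.percentile(q[:,0]-0.0617*(q[:,1]-100),[2,50,98]).round(1),np.percentile(q[:,2],[2,50,98]).round(1))
white=(p.min(2)>140)&(abs(t[...,1])<60)&(t[...,0]>12)&(t[...,0]<30)&(abs(t[...,2])<25);q=t[white]
print('bump tool',len(q),np.percentile(q,[1,50,99],axis=0).round(1))
E
```

```text
[583.74638143 102.16506583 207.00882945]
-20 45 1040 [606.2  -5.1 177.2] [-1.20000e-02  6.06174e+02] x,z pct [607.3 609.5 630.9] [167.9 178.1 183.8]
45 75 11 [633.   74.  175.1] [-4.79000e-01  6.68414e+02] x,z pct [632.8 634.8 635.9] [174.1 175.1 175.9]
75 125 839 [631.7 100.5 173.7] [5.90000e-02 6.25807e+02] x,z pct [628.6 631.3 636.2] [168.4 174.4 176.1]
bump tool 1613 [[ 13.2 -41.8  -5.9]
 [ 17.8   0.9  -1.3]
 [ 20.3  42.8   0.9]]
```

View pics/w4.png

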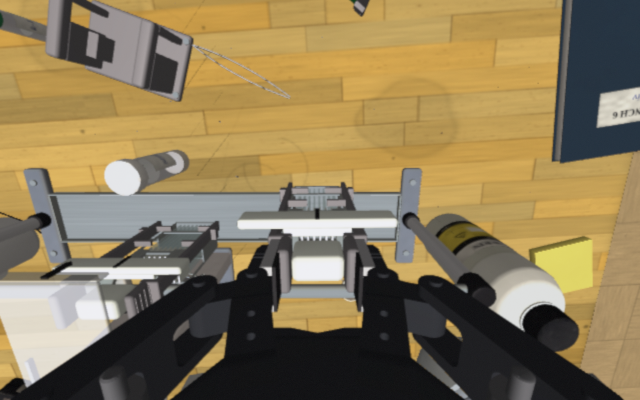

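In this view the held carrier's bumper is at (240-395,220), with the rail behind it at (300,290) and its bare ends visible. The hung carrier is at (180,260), mostly under the cover. The hook must advance 43.5 mm, then go down.

{"fn": "send_rows", "kwargs": {"rows": [0,0,0.027,0,0,0,-1,-0.04,0,0.027,0,0,0,-1,-0.1,0,0.027,0,0,0,-1,-0.16,0,0.027,0,0,0,-1,-0.22,0,0.027,0,0,0,-1,-0.26,0,0.027,0,0,0,-1,-0.29,0,0.027,0,0,0,-1,-0.29,0,0.027,0,0,0,-1,-0.29,0,0.027,0,0,0,-1]}}

```text
time: 9.45
tool_pos: [627.3, 100.2, 202.4]
eef_rot: [0.031, 1.0, 0.0, -0.0]
wrist_force: [-0.2, -0.4, -2.0]
width: 35.6
grasp_force: 60.5
```

```bash
python3 - <<'E'
from h import *
s=readout.sense();Rc=R.from_quat(s['eef_rot']);print(s['tool_pos'],s['wrist_force'])
m,p,d=snap('wrist');w=world(m,d);np.savez('w5.npz',p=p,d=d,w=w)
k=(w[...,2]>160)&(w[...,2]<185)&(w[...,0]>615)&(w[...,0]<660)&(p.max(2)>30)
for a,b in((50,75),(75,125),(125,160)):
    q=w[k&(w[...,1]>a)&(w[...,1]<b)]
    if len(q)>10:print(a,b,len(q),'x,z pct',np.percentile(q[:,0]-0.0617*(q[:,1]-100),[2,25,50,75,98]).round(1),np.percentile(q[:,2],[2,50,98]).round(1))
m,p,d=snap('scene');w=world(m,d);np.savez('s5.npz',p=p,d=d,w=w)
E
```

```text
[627.28944669 100.16311319 202.4406028 ] [-0.15323416 -0.36280564 -1.97042813]
50 75 384 x,z pct [628.6 629.7 631.5 633.7 637.1] [169.3 174.5 176.2]
75 125 169 x,z pct [620.9 630.6 631.2 631.8 632.7] [170.6 174.5 183.4]
125 160 579 x,z pct [628.7 629.7 631.5 634.  637.2] [169.2 174.5 176.3]
```

{"fn": "send_rows", "kwargs": {"rows": [0,0,0.03,0,0,0,-1,0,0,0.06,0,0,0,-1,0,0,0.09,0,0,0,-1,0,0,0.11,0,0,0,-1,0,0,0.13,0,0,0,-1,0,0,0.14,0,0,0,-1,0,0,0.147,0,0,0,-1,0,0,0.147,0,0,0,-1,0,0,0.147,0,0,0,-1]}}

```text
time: 10.45
tool_pos: [627.7, 100.1, 180.9]
eef_rot: [0.031, 1.0, 0.0, 0.001]
wrist_force: [1.3, 0.5, 0.9]
width: 35.4
grasp_force: 60.8
```

{"fn": "send_rows", "kwargs": {"rows": [0,0,0.005,0,0,0,-0.1,0,0,0.01,0,0,0,0.05,0,0,0.015,0,0,0,0.2,0,0,0.015,0,0,0,0.4,0,0,0.015,0,0,0,0.6,0,0,0.015,0,0,0,0.6,0,0,0.015,0,0,0,0.6,0,0,0.015,0,0,0,0.6]}}

```text
time: 11.25
tool_pos: [627.4, 100.1, 178.4]
eef_rot: [0.031, 1.0, -0.0, 0.0]
wrist_force: [-0.1, 0.0, 0.3]
width: 68.5
grasp_force: 0.0
```

```bash
python3 - <<'E'
from h import *
s=readout.sense();Rc=R.from_quat(s['eef_rot']);print(s['tool_pos'],s['wrist_force'],s['width'])
m,p,d=snap('wrist');w=world(m,d);np.savez('w6.npz',p=p,d=d,w=w)
t=(w-s['tool_pos'])@Rc.as_matrix()
white=(p.min(2)>140)&(abs(t[...,1])<60)&(t[...,0]>10)&(t[...,0]<35)&(abs(t[...,2])<25);q=t[white]
print('bump tool',len(q),np.percentile(q,[1,50,99],axis=0).round(1),np.polyfit(q[:,1],q[:,0],1),np.polyfit(q[:,1],q[:,2],1))
g=(w[...,2]>195)&(w[...,2]<210)&(abs(t[...,1])<30)&(abs(t[...,0])<20)&(p.mean(2)>60)
q=t[g];print(len(q),cv2.minAreaRect(q[:,:2].astype(np.float32)),np.percentile(w[g][:,2],[50,98]))
E
```

```text
[627.42808327 100.10714126 178.36556801] [-0.13078602  0.0144249   0.26296942] 68.47226019719446
bump tool 2016 [[ 10.1 -41.3 -23.9]
 [ 17.2   0.4  -2.2]
 [ 20.3  42.7   5.9]] [1.95066002e-03 1.64660946e+01] [ 2.48001325e-03 -2.60006858e+00]
2930 ((3.877619743347168, 0.7319278717041016), (24.090885162353516, 53.640384674072266), 0.24797572195529938) [203.88534659 206.56505368]
```

{"fn": "send_rows", "kwargs": {"rows": [0,0,-0.05,0,0,0,0.6,0,0,-0.15,0,0,0,0.6,0,0,-0.3,0,0,0,0.6,0,0,-0.5,0,0,0,0.6,0.2,0,-0.7,0,0,0,0.6,0.4,0,-0.8,0,0,0,-1,0.6,0,-0.8,0,0,0,-1,0.7,0,-0.8,0,0,0,-1,0.7,0,-0.8,0,0,0,-1,0.7,0,-0.8,0,0,0,-1]}}

```text
time: 12.3
tool_pos: [523.0, 106.6, 298.8]
eef_rot: [0.031, 1.0, -0.0, 0.001]
wrist_force: [-0.1, -0.3, -0.1]
width: 0.3
grasp_force: 0.0
```

```bash
python3 - <<'E'
from h import *
s=readout.sense();print(s['tool_pos'],s['width'],s['time'])
m,p,d=snap('wrist');w=world(m,d);np.savez('w7.npz',p=p,d=d,w=w)
cv2.imwrite('pics/w7.png',cv2.resize(p[100:400,0:400],(800,600),interpolation=cv2.INTER_CUBIC))
E
```

```text
[523.01956902 106.57336915 298.81249522] 0.25156355199885944 12.3
```

View pics/w7.png

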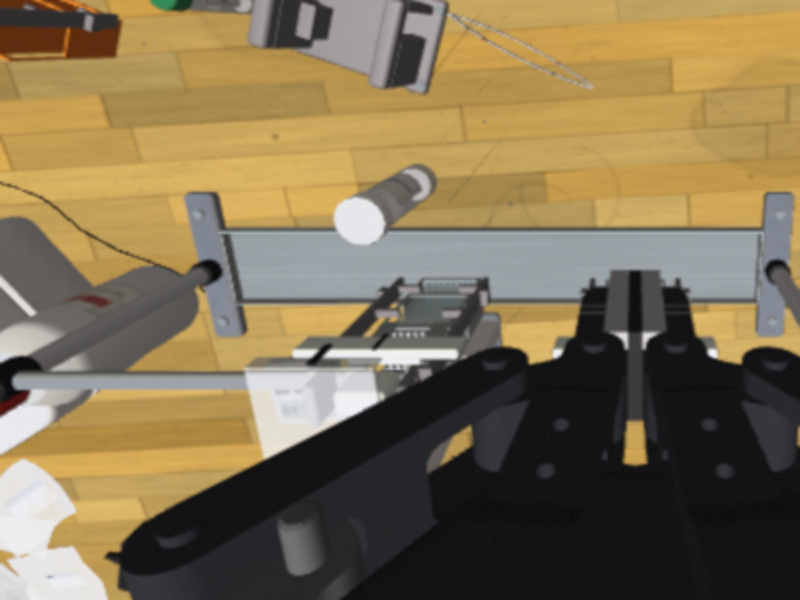

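This shows the pointer at crop (319,353), full-frame (160,276), and the hung carrier's rib at crop (380,341), full-frame (190,270). I'll localise both along the rail.

```bash
python3 - <<'E'
from h import *
z=np.load('w7.npz');w=z['w'];p=z['p']
Yr=np.array([-np.sin(np.radians(-3.55)),np.cos(np.radians(-3.55))]);o=np.array([633.,100.])
al=lambda q:(q[...,:2]-o)@Yr
for nm,(u0,u1,v0,v1) in(('pointer',(153,167,270,283)),('rib',(185,196,266,275))):
    for v in range(v0,v1,2):print(nm,v,[(u,int(p[v,u].mean()),round(float(al(w[v,u])),1),round(float(w[v,u,2]))) for u in range(u0,u1)if p[v,u].mean()<90])
for n in('top0','w1','w7'):
    z=np.load(n+'.npz');w=z['w'];k=(w[...,2]>211)&(w[...,2]<222)&(w[...,0]>588)&(w[...,0]<690)&(w[...,1]>-110)&(w[...,1]<20)
    a=al(w[k]);print(n,k.sum(),'cover along',np.percentile(a,[1,50,99]).round(1))
# hung bumper
z=np.load('w7.npz');w=z['w'];k=(z['p'].min(2)>150)&(w[...,2]>160)&(w[...,2]<186)&(w[...,0]>595)&(w[...,0]<618)&(w[...,1]>-110)&(w[...,1]<20)
print('hung bumper',k.sum(),np.percentile(al(w[k]),[1,50,99]).round(1),np.median(w[k],0))
E
```

```text
pointer 270 []
pointer 272 [(161, 79, -167.6, 176), (162, 57, -166.5, 176), (163, 46, -150.8, 199), (164, 35, -150.6, 198), (165, 50, -149.6, 198), (166, 83, -161.5, 177)]
pointer 274 [(160, 51, -165.9, 181), (161, 20, -151.4, 202), (162, 16, -150.5, 202), (163, 34, -148.9, 203), (164, 80, -147.8, 203)]
pointer 276 [(159, 43, -150.5, 207), (160, 14, -150.1, 206), (161, 33, -149.2, 206)]
pointer 278 [(157, 46, -151.7, 209), (158, 17, -150.5, 209), (159, 17, -149.2, 210), (160, 49, -148.0, 210)]
pointer 280 [(153, 81, -154.2, 211), (154, 51, -152.4, 212), (155, 26, -150.0, 215), (156, 15, -150.8, 212), (157, 16, -148.8, 214), (158, 31, -148.4, 213), (159, 53, -148.1, 212), (160, 72, -147.4, 212), (161, 82, -146.8, 211), (162, 85, -145.8, 211), (163, 85, -144.8, 211), (164, 85, -144.5, 210), (165, 85, -143.0, 211), (166, 84, -142.7, 210)]
pointer 282 [(153, 85, -152.0, 215), (154, 67, -150.9, 215), (155, 58, -149.4, 216), (156, 57, -149.3, 215), (157, 63, -147.9, 215), (158, 75, -147.9, 214), (159, 82, -146.9, 214), (160, 83, -145.7, 215), (161, 82, -145.6, 213), (162, 83, -144.1, 214),
[... 277 characters left out ...]
5, 76, -147.9, 140)]
rib 268 [(187, 86, -155.2, 145), (188, 84, -154.0, 145), (189, 78, -152.8, 145), (190, 58, -151.8, 145), (191, 30, -137.8, 170), (192, 31, -136.7, 170), (193, 56, -136.1, 169), (194, 78, -147.9, 143)]
rib 270 [(188, 78, -140.7, 171), (189, 48, -139.0, 172), (190, 30, -137.1, 174), (191, 55, -136.3, 173), (192, 85, -135.6, 173)]
rib 272 [(186, 88, -141.0, 175), (187, 58, -139.7, 176), (188, 27, -137.7, 178), (189, 43, -136.5, 178), (190, 78, -135.8, 177)]
rib 274 []
top0 1011 cover along [-180.3 -151.2 -121. ]
w1 262 cover along [-132.6 -124.7 -120.3]
w7 1970 cover along [-179.  -154.7 -120. ]
hung bumper 456 [-178.9 -129.   -94.7] [601.97086081 -27.61487624 181.64360921]
```

Mark is at -150.2 along the rail from (633,100), so about y=-50. The hung carrier is at +12.5 from it. Before pushing I check the closed finger's side profile.

```bash
python3 - <<'E'
from h import *
s=readout.sense();Rc=R.from_quat(s['eef_rot'])
z=np.load('w7.npz');t=(z['w']-s['tool_pos'])@Rc.as_matrix()
k=(abs(t[...,0])<45)&(abs(t[...,1])<110)&(t[...,2]<8)
q=t[k]
for a in range(-110,8,8):
    b=q[(q[:,2]>=a)&(q[:,2]<a+8)]
    if len(b):print(a,len(b),'y',np.percentile(b[:,1],[1,99]).round(0),'x',np.percentile(b[:,0],[1,99]).round(0))
Yr=np.array([-np.sin(np.radians(-3.55)),np.cos(np.radians(-3.55))]);Xr=np.array([Yr[1],-Yr[0]]);o=np.array([633.,100.])
P=lambda al,x:o+al*Yr+x*Xr
print('start',P(72,-24),'end',P(-150.2+58.5,-24))
plan([*P(72,-24),240],tool(-3.55))
E
```

```text
-110 891 y [-18.  19.] x [20. 23.]
-102 6547 y [-56.  57.] x [10. 22.]
-94 13386 y [-59.  60.] x [ 4. 21.]
-86 8043 y [-57.  58.] x [-2. 19.]
-78 7291 y [-51.  52.] x [-5. 19.]
-70 3392 y [-45.  46.] x [-6. 19.]
-62 4409 y [-38.  39.] x [-7. 14.]
-54 2344 y [-33.  35.] x [-7. 15.]
-46 751 y [-24.  24.] x [-8. 15.]
-38 435 y [-12.  13.] x [-9. 13.]
-30 438 y [-13.  14.] x [ 8. 13.]
-22 398 y [-13.  14.] x [ 8. 13.]
-14 283 y [-12.  14.] x [ 8. 13.]
-6 27 y [-5.  7.] x [12. 13.]
start [613.50426038 173.3479116 ] end [603.36802954   9.96202842]
t 12.35 pos [523.3 106.5 298.4] F [ 0.7 -0.7  0.3] w 0.1 
shift [-0.5723  0.4822  0.3897] turn [ 0.      0.0003 -0.0002]
```

The knuckles would come near the cover lip in this orientation. I'll turn the tool 90°, so its narrow side lies along the rail and the camera looks along the push, and approach just left of the carrier.

```bash
cat >> h.py <<'E'
Yr=np.array([-np.sin(np.radians(-3.55)),np.cos(np.radians(-3.55))]);Xr=np.array([Yr[1],-Yr[0]]);O=np.array([633.,100.])
P=lambda al,x:O+al*Yr+x*Xr
along=lambda q:(np.asarray(q)[...,:2]-O)@Yr
E
python3 -c "
from h import *
plan([*P(71,-29),280],tool(-93.55))"
```

```text
t 12.35 pos [523.3 106.5 298.4] F [ 0.7 -0.7  0.3] w 0.1 
shift [-0.5391  0.4755  0.123 ] turn [3.000e-04 3.000e-04 9.998e-01]
```

{"fn": "send_rows", "kwargs": {"rows": [-0.1,0.1,0.02,0,0,0.09,-1,-0.2,0.18,0.04,0,0,0.18,-1,-0.3,0.26,0.06,0,0,0.27,-1,-0.4,0.34,0.08,0,0,0.36,-1,-0.47,0.42,0.1,0,0,0.45,-1,-0.54,0.475,0.12,0,0,0.54,-1,-0.54,0.475,0.12,0,0,0.63,-1,-0.54,0.475,0.12,0,0,0.72,-1,-0.54,0.475,0.12,0,0,0.81,-1,-0.54,0.475,0.12,0,0,0.9,-1,-0.54,0.475,0.12,0,0,1,-1,-0.54,0.475,0.12,0,0,1,-1]}}

```text
time: 13.55
tool_pos: [608.7, 172.6, 279.5]
eef_rot: [0.729, 0.684, -0.0, -0.0]
wrist_force: [-0.1, -1.6, 0.1]
width: -0.2
grasp_force: 0.0
```

```bash
python3 - <<'E'
from h import *
plan([*P(71,-29),164],tool(-93.55))
m,p,d=snap('wrist');w=world(m,d);np.savez('w8.npz',p=p,d=d,w=w);cv2.imwrite('pics/w8.png',p)
k=(p.min(2)>140)&(w[...,2]>160)&(w[...,2]<190)&(w[...,0]>590)&(w[...,0]<622)
q=w[k];a=along(q);print(len(q),np.percentile(a,[1,99]),a.max())
E
```

```text
t 13.55 pos [608.7 172.6 279.5] F [-0.1 -1.6  0.1] w -0.2 
shift [ 5.000e-04 -9.000e-04  7.702e-01] turn [-0.0004  0.0001 -0.0013]
34 [38.87155375 44.38823641] 44.434942689951974
```

View pics/w8.png

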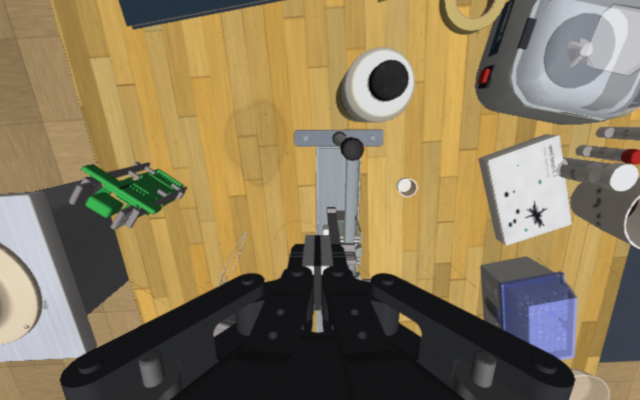

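The carrier's bumper end is at +44.4 along the rail, so the space between it and the post collar at (350,148) is free for the pusher. Descending.

{"fn": "send_rows", "kwargs": {"rows": [0,0,0.1,0,0,0,-1,0,0,0.25,0,0,0,-1,0,0,0.4,0,0,0,-1,0,0,0.55,0,0,0,-1,0,0,0.68,0,0,0,-1,0,0,0.77,0,0,0,-1,0,0,0.77,0,0,0,-1,0,0,0.77,0,0,0,-1]}}

```text
time: 14.4
tool_pos: [608.3, 172.7, 165.0]
eef_rot: [0.728, 0.686, 0.0, 0.0]
wrist_force: [0.1, 0.4, 0.8]
width: 0.2
grasp_force: 0.0
```

```bash
python3 - <<'E'
from h import *
s=readout.sense();print(along(s['tool_pos']))
plan([*P(-95,-29),164],tool(-93.55))
E
```

```text
71.03376310508936
t 14.4 pos [608.3 172.7 165. ] F [0.1 0.4 0.8] w 0.2 
shift [-1.1069e+00 -1.0000e-03  6.5000e-03] turn [ 0.0001 -0.0001  0.0012]
```

{"fn": "send_rows", "kwargs": {"rows": [-0.04,0,0,0,0,0,-1,-0.07,0,0,0,0,0,-1,-0.1,0,0,0,0,0,-1,-0.12,0,0,0,0,0,-1,-0.14,0,0,0,0,0,-1,-0.16,0,0,0,0,0,-1,-0.18,0,0,0,0,0,-1,-0.2,0,0,0,0,0,-1,-0.22,0,0,0,0,0,-1,-0.24,0,0,0,0,0,-1,-0.26,0,0,0,0,0,-1,-0.28,0,0,0,0,0,-1]}}

```text
time: 15.6
tool_pos: [605.2, 130.5, 164.7]
eef_rot: [0.729, 0.685, -0.0, -0.0]
wrist_force: [-0.3, 0.8, 0.6]
width: 0.2
grasp_force: 0.4
```

```bash
cat > chk.py <<'E'
from h import *
s=readout.sense();print('tcp along',along(s['tool_pos']).round(1),s['wrist_force'].round(1),s['time'])
for n in('top','scene','wrist'):
    m,p,d=snap(n);w=world(m,d);np.savez(n+'c.npz',p=p,d=d,w=w)
    x=(w[...,:2]-O)@Xr;a=along(w)
    k=(p.min(2)>(140 if n!='scene' else 110))&(w[...,2]>160)&(w[...,2]<188)&(x>-34)&(x<-14)&(abs(a+80)<190)
    aa=np.sort(a[k]);
    if len(aa)>4:
        g=np.split(aa,np.where(np.diff(aa)>6)[0]+1);print(n,[(len(b),b[0].round(1),b[-1].round(1)) for b in g if len(b)>3])
E
python3 chk.py
```

```text
tcp along 28.8 [-0.3  0.8  0.6] 15.6
top [(22, np.float64(-122.0), np.float64(-94.8)), (36, np.float64(-67.6), np.float64(-32.6))]
scene [(50, np.float64(-64.9), np.float64(-23.6))]
```

{"fn": "send_rows", "kwargs": {"rows": [-0.02,0,0,0,0,0,-1,-0.045,0,0,0,0,0,-1,-0.07,0,0,0,0,0,-1,-0.095,0,0,0,0,0,-1,-0.12,0,0,0,0,0,-1,-0.145,0,0,0,0,0,-1,-0.17,0,0,0,0,0,-1,-0.195,0,0,0,0,0,-1,-0.22,0,0,0,0,0,-1,-0.245,0,0,0,0,0,-1,-0.27,0,0,0,0,0,-1,-0.29,0,0,0,0,0,-1]}}

```text
time: 16.95
tool_pos: [602.5, 87.1, 164.7]
eef_rot: [0.729, 0.685, 0.0, 0.0]
wrist_force: [0.3, 2.1, -0.0]
width: -0.5
grasp_force: 0.9
```

{"fn": "send_rows", "kwargs": {"rows": [-0.02,0,0,0,0,0,-1,-0.045,0,0,0,0,0,-1,-0.07,0,0,0,0,0,-1,-0.095,0,0,0,0,0,-1,-0.12,0,0,0,0,0,-1,-0.145,0,0,0,0,0,-1,-0.17,0,0,0,0,0,-1,-0.195,0,0,0,0,0,-1,-0.22,0,0,0,0,0,-1,-0.245,0,0,0,0,0,-1,-0.27,0,0,0,0,0,-1,-0.29,0,0,0,0,0,-1]}}

```text
time: 18.15
tool_pos: [599.8, 43.6, 164.7]
eef_rot: [0.729, 0.685, -0.0, -0.0]
wrist_force: [-0.4, 0.8, -0.0]
width: 0.3
grasp_force: 0.9
```

```bash
python3 chk.py
```

```text
tcp along -58.3 [-0.4  0.8 -0. ] 18.15
top [(60, np.float64(-243.8), np.float64(-184.0))]
scene [(10, np.float64(-127.8), np.float64(-117.9))]
```

{"fn": "send_rows", "kwargs": {"rows": [-0.02,0,0,0,0,0,-1,-0.045,0,0,0,0,0,-1,-0.07,0,0,0,0,0,-1,-0.095,0,0,0,0,0,-1,-0.12,0,0,0,0,0,-1,-0.145,0,0,0,0,0,-1,-0.165,0,0,0,0,0,-1,-0.185,0,0,0,0,0,-1,-0.2,0,0,0,0,0,-1,-0.21,0,0,0,0,0,-1,-0.22,0,0,0,0,0,-1,-0.22,0,0,0,0,0,-1]}}

```text
time: 19.5
tool_pos: [597.8, 10.8, 164.7]
eef_rot: [0.729, 0.685, -0.0, 0.0]
wrist_force: [-0.7, 0.3, -0.3]
width: -0.3
grasp_force: 0.1
```

```bash
python3 chk.py; python3 - <<'E'
import numpy as np,cv2
a=np.load('topc.npz')['p'][130:215,310:430];b=np.load('scenec.npz')['p'][130:230,270:370]
c=np.zeros((500,800,3),np.uint8);a=cv2.resize(a,(400,283),interpolation=cv2.INTER_CUBIC);c[:283,:400]=a;c[:400,400:]=cv2.resize(b,(400,400),interpolation=cv2.INTER_CUBIC);cv2.imwrite('pics/c9.png',c)
E
```

```text
tcp along -91.2 [-0.7  0.3 -0.3] 19.5
top [(77, np.float64(-269.1), np.float64(-184.8))]
```

```bash
python3 - <<'E'
from h import *
z=np.load('topc.npz');w=z['w'];p=z['p'];x=(w[...,:2]-O)@Xr;a=along(w)
k=(p.min(2)>140)&(w[...,2]>160)&(w[...,2]<188)&(x>-34)&(x<-14)&(a>-320)&(a<-160)
aa=np.sort(a[k]);g=np.split(aa,np.where(np.diff(aa)>6)[0]+1);print([(len(b),b[0].round(1),b[-1].round(1)) for b in g])
v=int(np.median(np.where(k)[0]));us=np.where(k.any(0))[0];print(v,us.min(),us.max())
for vv in (v,v+1):print([(u,p[vv,u].tolist(),a[vv,u].round(0),w[vv,u,2].round(0)) for u in range(us.max()-1,us.max()+4)],[(u,p[vv,u].min(),a[vv,u].round(0),w[vv,u,2].round(0)) for u in range(us.min()-12,us.min()+3)])
E
```

```text
[(83, np.float64(-276.3), np.float64(-184.8))]
177 375 412
[(411, [141, 144, 138], np.float64(-274.0), np.float64(183.0)), (412, [135, 136, 131], np.float64(-307.0), np.float64(4.0)), (413, [127, 122, 119], np.float64(-310.0), np.float64(-1.0)), (414, [124, 121, 119], np.float64(-311.0), np.float64(10.0)), (415, [120, 119, 112], np.float64(-315.0), np.float64(4.0))] [(363, np.uint8(141), np.float64(-135.0), np.float64(476.0)), (364, np.uint8(140), np.float64(-137.0), np.float64(472.0)), (365, np.uint8(139), np.float64(-139.0), np.float64(478.0)), (366, np.uint8(142), np.float64(-141.0), np.float64(474.0)), (367, np.uint8(142), np.float64(-143.0), np.float64(474.0)), (368, np.uint8(142), np.float64(-145.0), np.float64(473.0)), (369, np.uint8(138), np.float64(-146.0), np.float64(473.0)), (370, np.uint8(69), np.float64(-150.0), np.float64(450.0)), (371, np.uint8(47), np.float64(-152.0), np.float64(448.0)), (372, np.uint8(60), np.float64(-154.0), np.float64(446.0)), (373, np.uint8(108), np.float64(-157.0), np.float64(440.0)), (374, np.uint8(151), np.float64(-179.0), np.float64(216.0)), (
[... 698 characters left out ...]
.float64(-141.0), np.float64(471.0)), (367, np.uint8(143), np.float64(-143.0), np.float64(474.0)), (368, np.uint8(135), np.float64(-144.0), np.float64(476.0)), (369, np.uint8(109), np.float64(-147.0), np.float64(472.0)), (370, np.uint8(61), np.float64(-151.0), np.float64(447.0)), (371, np.uint8(51), np.float64(-153.0), np.float64(444.0)), (372, np.uint8(78), np.float64(-155.0), np.float64(441.0)), (373, np.uint8(134), np.float64(-177.0), np.float64(217.0)), (374, np.uint8(151), np.float64(-179.0), np.float64(217.0)), (375, np.uint8(115), np.float64(-202.0), np.float64(2.0)), (376, np.uint8(107), np.float64(-204.0), np.float64(10.0)), (377, np.uint8(92), np.float64(-207.0), np.float64(10.0))]
```

The dried carrier's far end is at -277, so the docked carrier is at about -146, as predicted. It needs 3.5 mm more, after which I back away.

{"fn": "send_rows", "kwargs": {"rows": [-0.006,0,0,0,0,0,-1,-0.012,0,0,0,0,0,-1,-0.018,0,0,0,0,0,-1,-0.024,0,0,0,0,0,-1,-0.024,0,0,0,0,0,-1,-0.024,0,0,0,0,0,-1,0.02,0,0,0,0,0,-1,0.1,0,0,0,0,0,-1,0.25,0,0,0,0,0,-1,0.4,0,0,0,0,0,-1,0.4,0,-0.1,0,0,0,-1,0.4,0,-0.3,0,0,0,-1]}}

```text
time: 20.85
tool_pos: [600.5, 72.6, 208.2]
eef_rot: [0.728, 0.685, -0.002, -0.002]
wrist_force: [0.2, 0.3, 0.7]
width: 0.1
grasp_force: 0.0
```

```bash
python3 - <<'E'
from h import *
plan([523,65,298],tool(-3.55))
E
```

```text
t 20.85 pos [600.5  72.6 208.2] F [0.2 0.3 0.7] w 0.1 
shift [-0.0817 -0.5159 -0.5961] turn [-0.0025 -0.0025 -0.9989]
```

{"fn": "send_rows", "kwargs": {"rows": [0,-0.05,-0.25,0,0,0,-1,0,-0.15,-0.5,0,0,-0.09,-1,-0.02,-0.25,-0.6,0,0,-0.18,-1,-0.04,-0.35,-0.6,0,0,-0.27,-1,-0.06,-0.45,-0.6,0,0,-0.36,-1,-0.08,-0.52,-0.6,0,0,-0.45,-1,-0.08,-0.52,-0.6,0,0,-0.55,-1,-0.08,-0.52,-0.6,0,0,-0.64,-1,-0.08,-0.52,-0.6,0,0,-0.73,-1,-0.08,-0.52,-0.6,0,0,-0.82,-1,-0.08,-0.52,-0.6,0,0,-0.91,-1,-0.08,-0.52,-0.6,0,0,-1,-1]}}

```text
time: 22.05
tool_pos: [522.8, 64.6, 299.8]
eef_rot: [0.028, 1.0, -0.0, 0.0]
wrist_force: [0.0, -0.2, -0.4]
width: -0.1
grasp_force: 0.0
```

```bash
python3 - <<'E'
from h import *
import time
s=readout.sense();print(s['tool_pos'],s['time'])
m,p,d=snap('wrist');w=world(m,d);np.savez('w9.npz',p=p,d=d,w=w)
x=(w[...,:2]-O)@Xr;a=along(w)
dark=(p.mean(2)<60)&(a>-185)&(a<-110)
for nm,k in(('pointer',dark&(w[...,2]>190)&(w[...,2]<213)&(x>-48)&(x<-30)),('rib',dark&(w[...,2]>166)&(w[...,2]<183)&(x>-34)&(x<-20))):
    v,u=np.where(k);print(nm,k.sum(),np.percentile(a[k],[5,50,95]).round(1) if k.any() else '',(u.min(),u.max(),v.min(),v.max()) if k.any() else '')
k=(p.min(2)>140)&(w[...,2]>160)&(w[...,2]<190)&(x>-34)&(x<-14)&(a>-320)&(a<-60)
aa=np.sort(a[k]);g=np.split(aa,np.where(np.diff(aa)>4)[0]+1);print('bumpers',[(len(b),b[0].round(1),b[-1].round(1)) for b in g])
m,p,d=snap('scene');w=world(m,d);x=(w[...,:2]-O)@Xr;a=along(w)
k=(p.min(2)>110)&(w[...,2]>160)&(w[...,2]<190)&(x>-34)&(x<-14)&(a>-320)&(a<-60)
aa=np.sort(a[k]);g=np.split(aa,np.where(np.diff(aa)>4)[0]+1);print('scene',[(len(b),b[0].round(1),b[-1].round(1)) for b in g])
E
```

```text
[522.83979525  64.57548368 299.77856457] 22.05
pointer 27 [-151.7 -150.1 -148.5] (np.int64(198), np.int64(207), np.int64(269), np.int64(277))
rib 16 [-154.1 -149.2 -147.3] (np.int64(204), np.int64(220), np.int64(264), np.int64(270))
bumpers [(556, np.float64(-279.5), np.float64(-163.8)), (185, np.float64(-157.9), np.float64(-105.8))]
scene [(116, np.float64(-280.6), np.float64(-171.2)), (21, np.float64(-164.0), np.float64(-144.2)), (7, np.float64(-112.5), np.float64(-107.0))]
```

The rib at -149 to -150 matches the pointer at -150.1. The dried carrier sits about 87 mm further on, and the arm is clear.

```bash
python3 -c "
from rig import bot
print(bot.hand_in())"
```

```text
the job is handed in; nothing more can be done
None
```

The job is handed in, though I got no verdict back: the docked carrier hangs on the rail within about 1 mm of the pointer, the dried one hangs about 87 mm away from the pointer and out from under the cover, and the arm touches nothing.

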